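Divert coffee balls to the empty cup

TASK

The cup on the robot's left already has its three pressed-coffee balls. With a fingertip, push the raised end of the seesaw trough down so that it rocks over to feed the chute on the right, then press the release plate down and hold it until all three waiting balls have rolled into the empty right-hand cup, and let the plate spring back up. Nothing is picked up: do not touch any of the balls, and leave the cups and everything else standing where they are.

Things in the scene. Friction and masses are not known exactly. Their poses are not given: they have to be found in the camera images.
- feeder: Fixed two-way coffee-ball feeder, white stand with bare metal troughs, 290 mm long (x), 340 mm wide (y), 235 mm tall. Origin on the worktop under the middle of the seesaw; x points from the cups up along the feed chute (away from the robot, yawed up to 0.3 rad), y to the robot's left, z up. Balls let through roll to the seesaw's low end, into the outlet chute there and into its cup; all three take about 2 s.
- feed_end (a point): Middle of the floor at the lower end of the central feed chute, 169 mm above the worktop. The chute is 46 mm wide, its walls 26 mm high, and rises from here 162 mm along the feeder's +x to a top 235 mm above the worktop; the gate blade crosses it 55 mm up from here and holds back three balls. Balls leaving it drop on the middle of the seesaw.
- outlet_right (a point): Middle of the floor at the mouth of the right outlet chute (50 mm wide inside), 92 mm above the worktop, just over the right cup's rim. The chute starts at the seesaw's right end; the left one mirrors it.
- seesaw (a joint): Tilt (rad) of the steel seesaw trough (220 mm long along y, 52 mm wide) about its level pivot along the feeder's x axis, 115 mm above the worktop. Stops at -0.25 (left end low, feeds the left cup: as it starts) and +0.25 (right end low, feeds the right cup). Top-heavy: once past level it falls over to the other stop by itself and stays; less than 2 N at a tab rocks it.
- tab_right (a point): Middle of the top face of the flat tab, 42 mm (x) by 40 mm (y), 4 mm thick, on the robot side of the trough near its right end, 47 mm from the pivot line toward -x and 80 mm to the right. About 203 mm above the worktop when raised, 163 mm when low, so pushing it through takes about 40 mm of downward travel. The space under it is free. A like tab is near the left end.
- gate (a joint): Travel (m) of the gate: 0 up (closed), 0.022 at its lower stop. The blade clears the balls' way from about 0.018 on. Spring loaded: 2.3 N to start it, 5.6 N at the stop; springs back up when let go.
- release_plate (a point): Middle of the top face of the square steel release plate, 42 by 42 mm, on a post left of the feed chute at feeder x=79 mm, y=78 mm, 228 mm above the worktop when up. Pressed straight down, it lowers the gate blade with it. Below it is the post's guide, no obstacle to the stroke.
- cup_left: White ceramic cup, 92 mm across, 72 mm high, open, under the left outlet chute, with three balls in it. Origin at the centre of its underside.
- cup_right: The same cup, empty, under the right outlet chute. Origin at the centre of its underside.
- sweetener: Small glass jar, 42 mm across, 85 mm high, between the two cups. Leave it.
- tin: Steel tin, 66 mm across, 110 mm high, right of the feed chute. Leave it.
- mug: White mug, 80 mm across, 88 mm high, left of the feed chute. Leave it.
- spoon: Steel spoon, 150 mm, lying on the worktop to the left. Leave it.
- canister: Ceramic canister with steel lid, 100 mm across, 130 mm high, off to one side. Leave it.
- filterbox: Cardboard box 50 x 120 x 140 mm, standing off to one side. Leave it.
- ball1_center (a point): Centre of waiting ball 1 (first behind the gate): dark brown, smooth and slippery pressed-coffee ball, 32 mm across, about 15 g.
- ball1: The same ball 1 (its origin, on the ball's surface, turns as it rolls: use the centre instead).
- done1: One of the three like balls already in the left cup. Leave it.
- ball2_center (a point): Centre of waiting ball 2 (second in the row): dark brown, smooth and slippery pressed-coffee ball, 32 mm across, about 15 g.
- ball2: The same ball 2 (its origin, on the ball's surface, turns as it rolls: use the centre instead).
- done2: One of the three like balls already in the left cup. Leave it.
- ball3_center (a point): Centre of waiting ball 3 (last in the row): dark brown, smooth and slippery pressed-coffee ball, 32 mm across, about 15 g.
- ball3: The same ball 3 (its origin, on the ball's surface, turns as it rolls: use the centre instead).
- done3: One of the three like balls already in the left cup. Leave it.
Mind the look-alikes: they are no part of the job. Leave any green look-alike of the cup_right alone.

How it is judged:
On the way, in this order (a step that is already met when the one before it is completed fails the run):
1. the seesaw has been rocked over to the right, with all three balls still waiting behind the gate (value of joint seesaw above 0.21 rad and x of each of ball1_center, ball2_center, ball3_center in the frame of feeder above 0.085 m), for 0.2 s.
2. the release plate is pressed down (value of joint gate above 0.016 m), for 0.2 s.
At the end, for the whole second after the job is handed in: All three waiting balls lie at rest in the right-hand cup (inside its rim, below its mouth), the three earlier balls are still in the left cup, both cups stand upright (within 0.1 rad), the seesaw rests tilted to the right (joint above 0.21 rad) and the release plate is back up (within 4 mm) (horizontal distance between each of ball1_center, ball2_center, ball3_center and cup_right below 0.042 m and z of ball1_center in the frame of cup_right between 0 and 0.068 m and linear speed of each of ball1, ball2, ball3 below 0.05 m/s and z of ball2_center in the frame of cup_right between 0 and 0.068 m and z of ball3_center in the frame of cup_right between 0 and 0.068 m and value of joint seesaw above 0.21 rad and value of joint gate below 0.004 m and horizontal distance between each of done1, done2, done3 and cup_left below 0.05 m and angle between each of cup_left, cup_right's own z axis and vertical below 0.1 rad); the robot touches nothing.
It fails at once if a ball is touched by the robot (contact force between any of the fingers, the arm and ball1 above 0.2 N or contact force between any of the fingers, the arm and ball2 above 0.2 N or contact force between any of the fingers, the arm and ball3 above 0.2 N or contact force between any of the fingers, the arm and done1 above 0.2 N or contact force between any of the fingers, the arm and done2 above 0.2 N or contact force between any of the fingers, the arm and done3 above 0.2 N).
It fails at once if a ball is lifted (height (world z) of any of ball1_center, ball2_center, ball3_center above 0.245 m).
It fails at once if a cup is shoved more than 25 mm or lifted (distance of any of cup_left, cup_right from where it was at the start of the episode above 0.025 m or height (world z) of any of cup_left, cup_right above 0.012 m).
It fails at once if another thing on the worktop is moved by more than 30 mm or tipped (distance of any of sweetener, tin, mug, spoon, canister, filterbox from where it was at the start of the episode above 0.03 m or angle between any of sweetener, tin, mug, spoon, canister, filterbox's own z axis and vertical above 0.3 rad).
It also fails if it takes over 48 s, if anything falls off the work surface, if the arm or the gripper's body presses on something with over 40 N, if the wrist force passes 120 N, or if a joint passes its speed limit or range.

ROBOT

A 6-joint arm with a two-finger parallel gripper is mounted at the origin on the work surface. World frame = base frame: x ahead of the robot, y to its left, z up, the work surface at z = 0. Lengths are in m, angles in rad, forces in N, time in s.
With the tool pointing down it reaches from about 0.375 to 0.975 m from the base axis. Payload 3.8 kg.
Tool frame: the origin (TCP) lies on the centre line of the jaws, within the pads' length; the fingertips stand 25 mm ahead of it and the grasp point (between the pads) lies 6 mm ahead of it; z points along the fingers, y is the direction in which the jaws open and shut (so a half turn about z gives the same grasp; the last joint's range is limited). The gripper opens to 85 mm and grips with 20 to 120 N. Pads are 22 mm wide; open, the fingers measure 114 mm over their backs; the gripper's body (76 mm by 85 mm) begins 54 mm behind the grasp point. The pads swing forward as they close: fully open they stand 13 mm farther back than shut.
Start: joints at [-1.272, 0.264, 1.604, -0, 1.274, -0.037], TCP at [0.222, -0.637, 0.256] pointing down, gripper open.
Joint ranges: [-2.63, 2.63], [-0.94, 2.18], [0.31, 2.57], [-1.31, 4.45], [0, 2.66], [-2.55, 2.55]. Speed limits (rad/s): [2.57, 2.57, 3.14, 3.14, 3.14, 3.14].

INTERFACE

Orientations are given as a rotation vector (axis times angle).
In Python, from workcell import bot gives the robot as it stands.
- The arm moves only by the tool servo_tool, never from a script. Its argument "moves" is a list of rows, each a list of 3 entries, a list of its own where there are three numbers: the closure in counts, from 0 (fully open) to 255 (shut), then the shift along the tool's x, y, z in m, then the turn about the tool's z in rad. A call has exactly 8 rows; each row shifts and turns the pose as measured when the row begins, along the tool's axes as they then stand; what a row does not reach is not made up. A row lasts 1/12 s, in which the tool goes at most 41.7 mm and 7.16 degrees, less where a joint would pass 70% of its speed; a pose out of reach is approached as far as the arm can. A call is refused whole if a number of a shift passes 0.0417 or a number of a turn 0.125, either way. A call with a gripper value outside its range is refused whole. The fingers move at their own pace and stop on an object; "newtons" is the grip in N (left out, the last holds). Time passes only in rows, so rows that do not move let the fingers close, or fill a call up. It gives the time, the measured TCP pose, the force and the opening at its end, in the units of the state.
- bot.read_state(): the state, without advancing time (a new reading comes with each control period).
- bot.read_camera(name): name is "scene" or "side" or "wrist"; returns a dict with "pixels" (384x512x3 uint8, red, green, blue), "depth" (384x512 float32, m along the optical axis (not along the pixel's ray), 0 where there is no reading), "intrinsics" (3x3 intrinsics, pixels), "dist" ([k1, k2, p1, p2, k3] as OpenCV has them; the pictures are not rectified), "R" (3x3) and "t" (3): a world point X has camera coordinates R X + t. Camera axes: x right, y down, z forward; pixel columns grow to the right and rows downward; lengths in m; the calibration is good to about 2 mm. A picture is of the moment at which its call begins.
- bot.finish_job(): hands the job in, once; it reports no verdict.
The state is a dict: "time": time; "q": joint angles; "joint_vel": joint speeds; "joint_torque": joint torques, N m; "tool_pos": TCP position; "tcp_rot": TCP orientation; "wrist_force": force on the tool from outside, world axes, zero at the start; "torque": the same for the moment, N m; "width": opening from 0.0 (shut) to 1.0 (fully open).
Only numpy, scipy, OpenCV 4.12 (cv2) and the standard library are available. Lean on these libraries where they do the work, as an engineer would, in place of code of your own. Each camera call takes 0.05 s, during which the arm holds its last target.

## Working session

There is one attempt and no reset: what is moved stays moved. The work goes in short steps, Python scripts to look and compute and a tool call to move; the robot and the scene stay as the last step left them, time stands still between calls to the robot, and variables do not carry over. Pictures are saved under pics/ and viewed, and the job is handed in when it is done.

Besides the shell and the picture viewer there is one more tool, called after "Call:" as name([rows], argument=value, ...), one row to a line, values as JSON. servo_tool: Moves the arm, as the interface text tells. Its arguments: {"type":"object","properties":{"moves":{"type":"array","items":{"type":"array"}},"newtons":{"type":"number"}},"required":["moves"]}

```bash
ls; mkdir -p pics
python3 - <<'E'
from workcell import bot
import cv2,pickle
s=bot.read_state();print(s)
d={}
for n in ["scene","side","wrist"]:
    c=bot.read_camera(n);d[n]=c
    cv2.imwrite(f"pics/{n}0.png",cv2.cvtColor(c["pixels"],cv2.COLOR_RGB2BGR))
    print(n,c["R"],c["t"])
pickle.dump(d,open("c0.pkl","wb"))
E
```

```text
pics
{'time': 0.0, 'q': array([-1.27193714e+00,  2.64739871e-01,  1.60539628e+00,  2.90656971e-06,
        1.27366523e+00, -3.68809443e-02]), 'joint_vel': array([ 7.29717461e-05,  7.93609488e-04, -7.08265033e-04,  3.06156802e-04,
       -3.26014453e-04, -4.06033932e-04]), 'joint_torque': array([-1.83046774e-03, -5.15118599e+01, -3.67313468e+01, -1.51506310e-04,
        1.30131273e-02,  1.53954187e-05]), 'tool_pos': array([ 0.22220337, -0.63666327,  0.25495886]), 'tcp_rot': array([-3.09527172e+00, -5.24538631e-01,  4.48523447e-04]), 'wrist_force': array([-0.19949989, -0.25223874, -0.62472403]), 'torque': array([ 0.05259371,  0.00301719, -0.07363387]), 'width': 1.0002267965337186}
scene [[ 0.15432877  0.98801534  0.00288469]
 [ 0.59899367 -0.09124056 -0.79553865]
 [-0.78574119  0.12450242 -0.60589598]] [-0.05954831 -0.17334236  1.84197577]
side [[-0.70817125 -0.70588725  0.01471989]
 [-0.48498034  0.47118642 -0.7367343 ]
 [ 0.51311554 -0.52887291 -0.67602211]] [0.34309797 0.36773198 0.91635354]
wrist [[ 0.32909664 -0.94429493 -0.00157739]
 [-0.90727531 -0.31665718  0.27673044]
 [-0.26181464 -0.08963993 -0.96094629]] [-0.67385525 -0.03509939  0.37818251]
```

View pics/scene0.png

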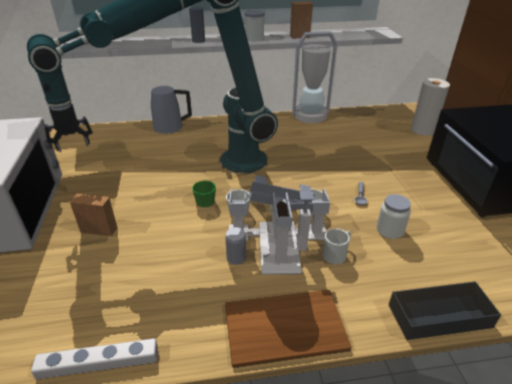

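View pics/side0.png

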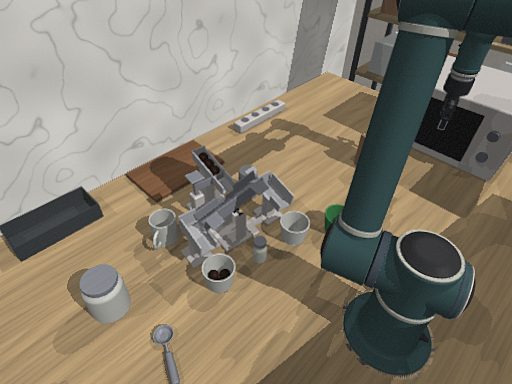

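View pics/wrist0.png

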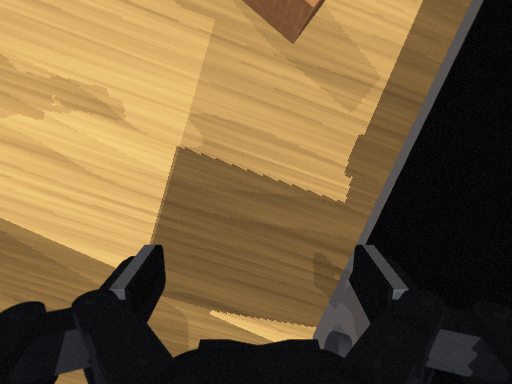

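Run:
```python
import cv2
a=cv2.imread("pics/scene0.png")[165:285,185:365];cv2.imwrite("pics/scene0c.png",cv2.resize(a,None,fx=4.4,fy=4.4,interpolation=cv2.INTER_CUBIC))
a=cv2.imread("pics/side0.png")[140:300,140:350];cv2.imwrite("pics/side0c.png",cv2.resize(a,None,fx=3.7,fy=3.7,interpolation=cv2.INTER_CUBIC))
```

```text
(no output)
```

View pics/scene0c.png

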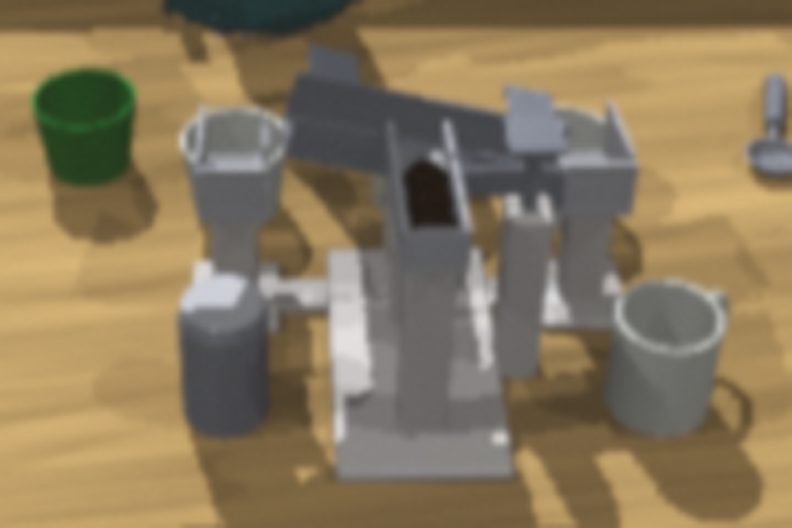

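View pics/side0c.png

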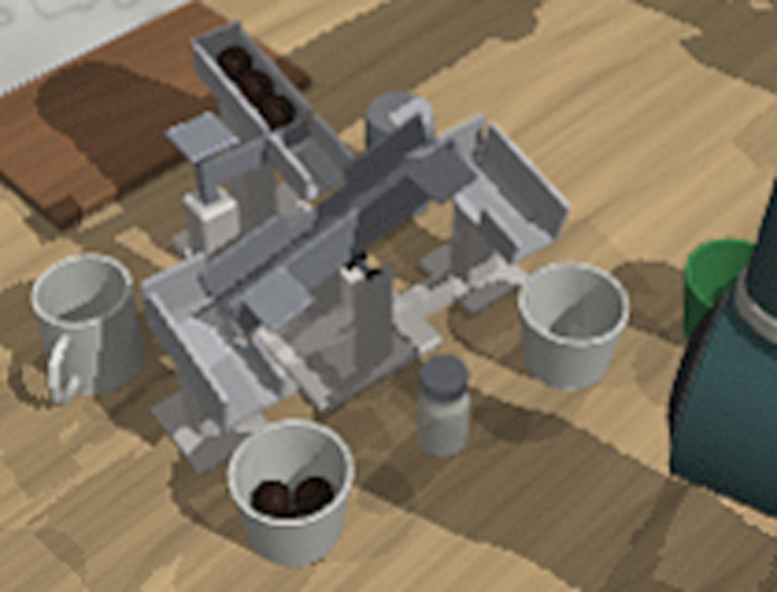

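```bash
cat > h.py <<'E'
import numpy as np,cv2,pickle
def pt(c,u,v,r=1):
    z=c["depth"][int(v)-r:int(v)+r+1,int(u)-r:int(u)+r+1]; z=np.median(z[z>0])
    n=cv2.undistortPoints(np.array([[[u,v]]],float),c["intrinsics"],np.array(c["dist"]))[0,0]
    return c["R"].T@(np.array([n[0],n[1],1])*z-c["t"])
def proj(c,X):
    return cv2.projectPoints(np.atleast_2d(X).astype(float),cv2.Rodrigues(c["R"])[0],c["t"],c["intrinsics"],np.array(c["dist"]))[0][:,0]
E
python3 - <<'E'
from h import *
np.set_printoptions(precision=4,suppress=True)
d=pickle.load(open("c0.pkl","rb"))
F=[("plate",(.079,.078,.228),(203,137),(533,118)),("tabR",(-.047,-.080,.203),(445,172),(335,65)),("tabL",(-.047,.080,.163),(275,297),None)]
A=[];B=[]
for n,f,s,c in F:
    for cam,p,k,o in (("side",s,3.7,(140,140)),("scene",c,4.4,(185,165))):
        if p is None: continue
        P=pt(d[cam],p[0]/k+o[0],p[1]/k+o[1]);print(n,cam,P);A.append(f);B.append(P)
A=np.array(A);B=np.array(B)
a=A[:,:2]-A[:,:2].mean(0);b=B[:,:2]-B[:,:2].mean(0)
th=np.arctan2((a[:,0]*b[:,1]-a[:,1]*b[:,0]).sum(),(a*b).sum())
R=np.array([[np.cos(th),-np.sin(th)],[np.sin(th),np.cos(th)]])
t=B[:,:2].mean(0)-R@A[:,:2].mean(0)
print(th,t,B[:,:2]-(A[:,:2]@R.T+t))
for n,f,_,_ in F:print(n,R@np.array(f[:2])+t)
pickle.dump((th,t),open("f.pkl","wb"))
# draw
for cam,(x0,y0,x1,y1),k in (("side",(140,140,350,300),3.7),("scene",(185,165,365,285),4.4)):
    im=cv2.imread(f"pics/{cam}0.png")[y0:y1,x0:x1];im=cv2.resize(im,None,fx=k,fy=k)
    def q(f):
        X=np.r_[R@np.array(f[:2])+t,f[2]];u=proj(d[cam],X)[0];return tuple(int(v) for v in (u-(x0,y0)+.5)*k)
    for n,f,_,_ in F:
        h=.021
        cv2.polylines(im,[np.array([q((f[0]+i*h,f[1]+j*h,f[2])) for i,j in((1,1),(1,-1),(-1,-1),(-1,1))])],True,(0,0,255),1)
    for f in [(0,0,.169)]+[(x,y,.169+z+(x-.02)*66/148) for x in(.015,.162) for y in (-.023,.023) for z in (0,.026)]: cv2.circle(im,q(f),3,(0,255,0),-1)
    cv2.imwrite(f"pics/{cam}_fit.png",im)
E
```

```text
plate side [0.591  0.1262 0.2289]
plate scene [0.4955 0.1538 0.1602]
tabR side [0.4535 0.0018 0.2037]
tabR scene [0.4551 0.0041 0.1982]
tabL side [0.4768 0.1571 0.1621]
0.007997854127728675 [0.4911 0.0734] [[ 0.0215 -0.0258]
 [-0.074   0.0018]
 [ 0.0088  0.0088]
 [ 0.0103  0.0111]
 [ 0.0333  0.0041]]
plate [0.5695 0.152 ]
tabR [ 0.4448 -0.007 ]
tabL [0.4435 0.153 ]
```

View pics/side_fit.png

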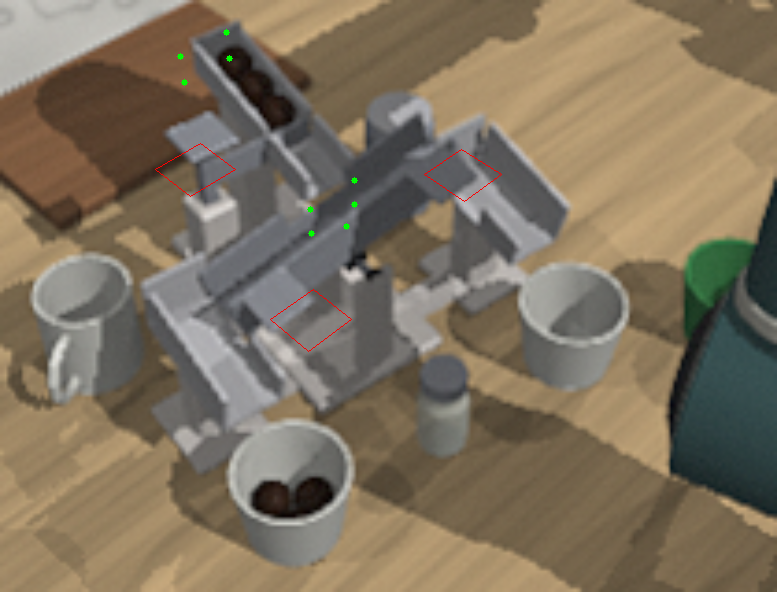

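View pics/scene_fit.png

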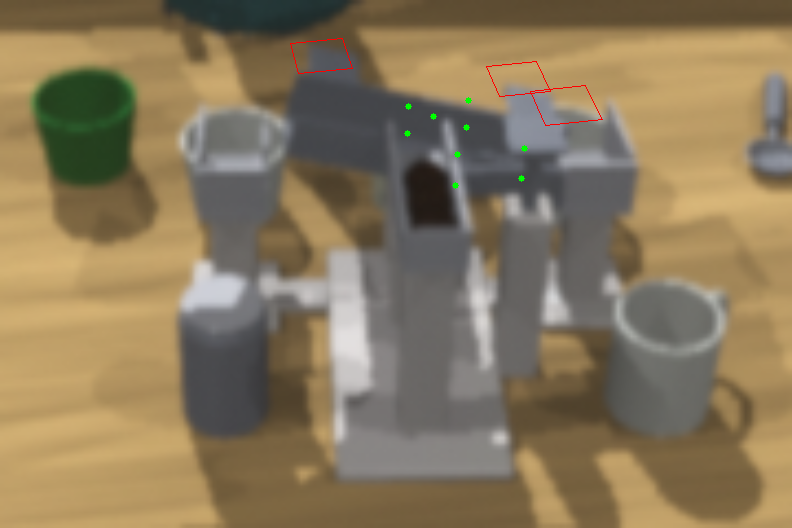

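Run:
```python
from h import *
np.set_printoptions(precision=4,suppress=True)
d=pickle.load(open("c0.pkl","rb"))
F=[("plate",(.079,.078,.228),(203,137),None),("tabR",(-.047,-.080,.203),(445,172),(335,65)),("tabL",(-.047,.080,.163),(275,297),None)]
A=[];B=[]
for n,f,s,c in F:
    for cam,p,k,o in (("side",s,3.7,(140,140)),("scene",c,4.4,(185,165))):
        if p is None: continue
        P=pt(d[cam],p[0]/k+o[0]-.5,p[1]/k+o[1]-.5);print(n,cam,P);A.append(f);B.append(P)
A=np.array(A);B=np.array(B)
a=A[:,:2]-A[:,:2].mean(0);b=B[:,:2]-B[:,:2].mean(0)
th=np.arctan2((a[:,0]*b[:,1]-a[:,1]*b[:,0]).sum(),(a*b).sum())
R=np.array([[np.cos(th),-np.sin(th)],[np.sin(th),np.cos(th)]])
t=B[:,:2].mean(0)-R@A[:,:2].mean(0)
print(th,t,B[:,:2]-(A[:,:2]@R.T+t))
for n,f,_,_ in F:print(n,R@np.array(f[:2])+t)
pickle.dump((th,t),open("f.pkl","wb"))
for cam,(x0,y0,x1,y1),k in (("side",(140,140,350,300),3.7),("scene",(185,165,365,285),4.4)):
    im=cv2.imread(f"pics/{cam}0.png")[y0:y1,x0:x1];im=cv2.resize(im,None,fx=k,fy=k)
    def q(f):
        X=np.r_[R@np.array(f[:2])+t,f[2]];u=proj(d[cam],X)[0];return tuple(int(v) for v in (u-(x0,y0)+.5)*k)
    for n,f,_,_ in F:
        h=.021
        cv2.polylines(im,[np.array([q((f[0]+i*h,f[1]+j*h,f[2])) for i,j in((1,1),(1,-1),(-1,-1),(-1,1))])],True,(0,0,255),1)
    for f in [(x,y,.169+z+(x-.02)*66/148) for x in(.015,.162) for y in (-.023,.023) for z in (0,.026)]: cv2.circle(im,q(f),3,(0,255,0),-1)
    cv2.imwrite(f"pics/{cam}_fit2.png",im)
```

```text
plate side [0.5946 0.1253 0.228 ]
tabR side [0.4566 0.0007 0.2029]
tabR scene [0.4567 0.0021 0.2015]
tabL side [0.4802 0.1562 0.1608]
-0.16924669612193052 [0.5124 0.0689] [[-0.0088 -0.0072]
 [ 0.004   0.0027]
 [ 0.0041  0.0041]
 [ 0.0007  0.0005]]
plate [0.6034 0.1325]
tabR [ 0.4526 -0.002 ]
tabL [0.4795 0.1557]
```

View pics/side_fit2.png

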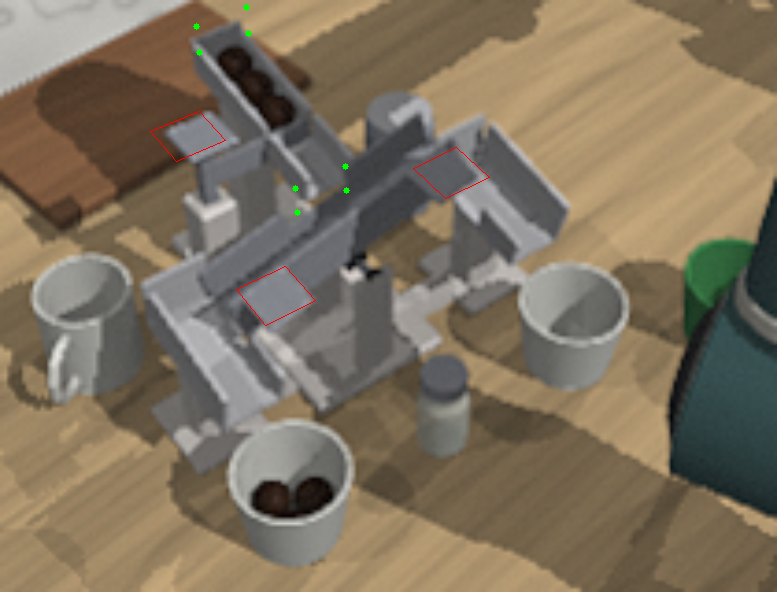

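View pics/scene_fit2.png

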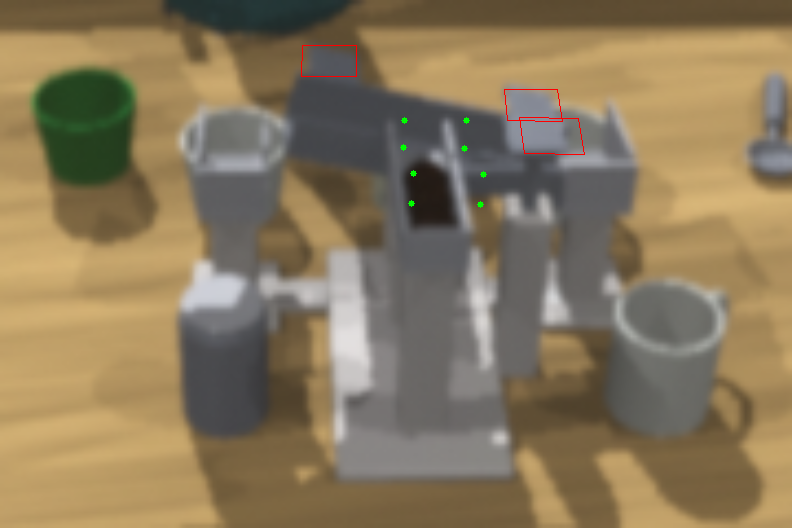

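Run:
```python
from h import *
np.set_printoptions(precision=4,suppress=True)
d=pickle.load(open("c0.pkl","rb"))
F=[("plate",(.079,.078,.228),(203,137),None),("tabR",(-.047,-.061,.203),(447,172),(335,65)),("tabL",(-.047,.094,.163),(275,297),None)]
A=[];B=[]
for n,f,s,c in F:
    for cam,p,k,o in (("side",s,3.7,(140,140)),("scene",c,4.4,(185,165))):
        if p is None: continue
        P=pt(d[cam],p[0]/k+o[0]-.5,p[1]/k+o[1]-.5);print(n,cam,P);A.append(f);B.append(P)
A=np.array(A);B=np.array(B)
a=A[:,:2]-A[:,:2].mean(0);b=B[:,:2]-B[:,:2].mean(0)
th=np.arctan2((a[:,0]*b[:,1]-a[:,1]*b[:,0]).sum(),(a*b).sum())
R=np.array([[np.cos(th),-np.sin(th)],[np.sin(th),np.cos(th)]])
t=B[:,:2].mean(0)-R@A[:,:2].mean(0)
print(th,t,B[:,:2]-(A[:,:2]@R.T+t))
for n,f,_,_ in F:print(n,R@np.array(f[:2])+t)
print("tabR low",R@np.array([-.047,-.094])+t)
pickle.dump((th,t),open("f.pkl","wb"))
for cam,(x0,y0,x1,y1),k in (("side",(140,140,350,300),3.7),("scene",(185,165,365,285),4.4)):
    im=cv2.imread(f"pics/{cam}0.png")[y0:y1,x0:x1];im=cv2.resize(im,None,fx=k,fy=k)
    def q(f):
        X=np.r_[R@np.array(f[:2])+t,f[2]];u=proj(d[cam],X)[0];return tuple(int(v) for v in (u-(x0,y0)+.5)*k)
    for n,f,_,_ in F:
        h=.021
        cv2.polylines(im,[np.array([q((f[0]+i*h,f[1]+j*h,f[2])) for i,j in((1,1),(1,-1),(-1,-1),(-1,1))])],True,(0,0,255),1)
    for f in [(x,y,.169+z+(x-.02)*66/148) for x in(.015,.162) for y in (-.023,.023) for z in (0,.026)]: cv2.circle(im,q(f),3,(0,255,0),-1)
    cv2.imwrite(f"pics/{cam}_fit3.png",im)
```

```text
plate side [0.5946 0.1253 0.228 ]
tabR side [ 0.4554 -0.0003  0.2031]
tabR scene [0.4567 0.0021 0.2015]
tabL side [0.4802 0.1562 0.1608]
-0.1255567733668786 [0.5105 0.0565] [[-0.0041  0.0013]
 [-0.0009 -0.0021]
 [ 0.0004  0.0002]
 [ 0.0045  0.0006]]
plate [0.5987 0.124 ]
tabR [0.4562 0.0018]
tabL [0.4756 0.1556]
tabR low [ 0.4521 -0.0309]
```

View pics/side_fit3.png

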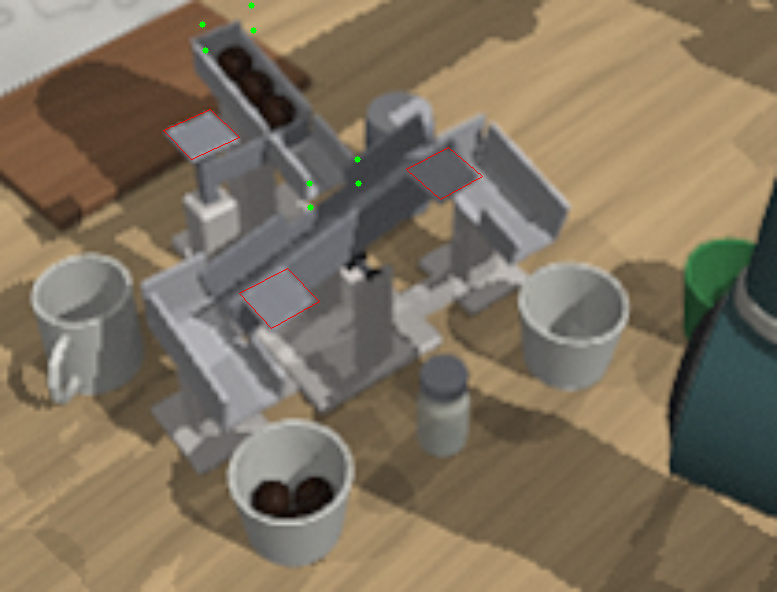

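View pics/scene_fit3.png

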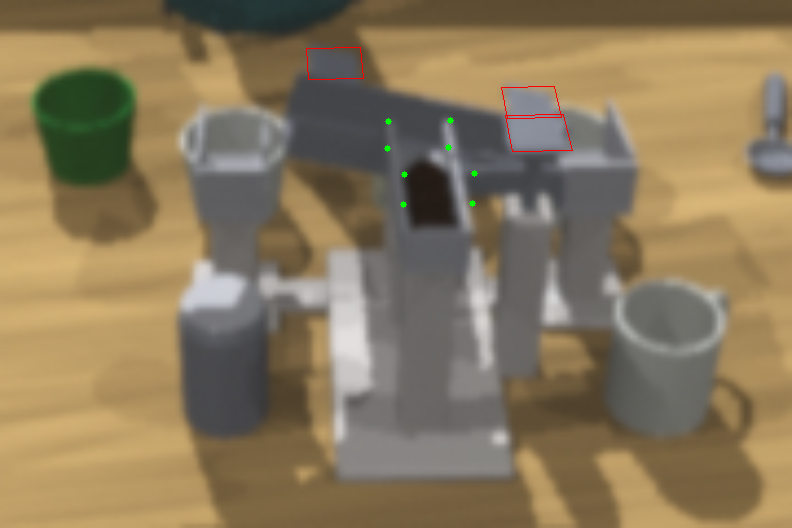

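Call:
servo_tool([
  [255, [0, 0, -0.03], 0],
  [255, [0.02, -0.025, -0.02], 0],
  [255, [0.025, -0.03, -0.01], 0],
  [255, [0.025, -0.03, -0.01], 0],
  [255, [0.025, -0.03, -0.01], 0],
  [255, [0.025, -0.03, -0.005], 0],
  [255, [0.025, -0.03, 0], 0],
  [255, [0.025, -0.03, 0], 0],
])

```text
time: 0.82
tool_pos: [0.3147, -0.3834, 0.3385]
tcp_rot: [-3.091, -0.506, 0.003]
wrist_force: [0.6, 0.1, -0.4]
width: 0.003
```

Call:
servo_tool([
  [255, [0.025, -0.031, 0], 0],
  [255, [0.025, -0.031, 0], 0],
  [255, [0.025, -0.031, 0], 0],
  [255, [0.025, -0.031, 0], 0],
  [255, [0.025, -0.031, 0], 0],
  [255, [0.025, -0.031, 0], 0],
  [255, [0.025, -0.031, 0], 0],
  [255, [0.02, -0.02, 0], 0],
])

```text
time: 1.48
tool_pos: [0.4246, -0.0802, 0.3406]
tcp_rot: [-3.092, -0.501, -0.003]
wrist_force: [0.2, -0.2, -0.2]
width: 0.0
```

Call:
servo_tool([
  [255, [0.0, 0, 0], 0.115],
  [255, [0, 0, 0], 0.115],
  [255, [0, 0, 0], 0.115],
  [255, [0, 0, 0], 0.11],
  [255, [0, 0, 0], 0],
  [255, [0, 0, 0], 0],
  [255, [0, 0, 0], 0],
  [255, [0, 0, 0], 0],
])

```text
time: 2.15
tool_pos: [0.4251, -0.0711, 0.3388]
tcp_rot: [-3.122, 0.207, 0.004]
wrist_force: [-0.8, -0.4, -0.4]
width: 0.003
```

```bash
cat > where.py <<'E'
from workcell import bot
from h import *
from scipy.spatial.transform import Rotation as Ro
import sys
s=bot.read_state();M=Ro.from_rotvec(s["tcp_rot"]).as_matrix()
th,t=pickle.load(open("f.pkl","rb"))
R=np.array([[np.cos(th),-np.sin(th)],[np.sin(th),np.cos(th)]])
np.set_printoptions(precision=4,suppress=True)
tgt=[float(v) for v in sys.argv[1:4]]
T=np.r_[R@tgt[:2]+t,tgt[2]]
print(s["time"],s["tool_pos"],"feeder",R.T@(s["tool_pos"][:2]-t),"delta tool",M.T@(T-s["tool_pos"]),"xang-th",np.arctan2(M[1,0],M[0,0])-th,"z",M[:,2],s["wrist_force"])
E
python3 where.py -.047 -.070 .30
```

```text
2.15 [ 0.4251 -0.0711  0.3388] feeder [-0.0688 -0.1373] delta tool [ 0.0214 -0.067   0.0395] xang-th -0.007027766818776732 z [-0.0016  0.0125 -0.9999] [-0.8215 -0.3644 -0.4302]
```

Call:
servo_tool([
  [255, [0.007, -0.022, 0], 0],
  [255, [0.007, -0.022, 0], 0],
  [255, [0.007, -0.022, 0], 0],
  [255, [0, 0, 0.015], 0],
  [255, [0, 0, 0.015], 0],
  [255, [0, 0, 0.01], 0],
  [255, [0, 0, 0.01], 0],
  [255, [0, 0, 0], 0],
])

```text
time: 2.82
tool_pos: [0.4566, -0.0073, 0.2885]
tcp_rot: [-3.124, 0.197, -0.002]
wrist_force: [-0.8, 0.3, -0.6]
width: 0.002
```

```bash
python3 where.py -.047 -.070 .24
cat > look.py <<'E'
from workcell import bot
import sys,cv2,pickle
n=sys.argv[1];d={}
for cam,(x0,y0,x1,y1),k in (("side",(140,140,350,300),3.7),("scene",(185,125,365,285),3.7)):
    c=bot.read_camera(cam);d[cam]=c
    im=cv2.cvtColor(c["pixels"],cv2.COLOR_RGB2BGR)[y0:y1,x0:x1]
    cv2.imwrite(f"pics/{cam}_{n}.png",cv2.resize(im,None,fx=k,fy=k,interpolation=cv2.INTER_CUBIC))
pickle.dump(d,open(f"c_{n}.pkl","wb"))
E
python3 look.py 1
```

```text
2.8167 [ 0.4566 -0.0073  0.2885] feeder [-0.0455 -0.0701] delta tool [-0.0015  0.0005  0.0485] xang-th -0.00045331881593210777 z [ 0.0019  0.0115 -0.9999] [-0.7602  0.3052 -0.6178]
```

View pics/side_1.png

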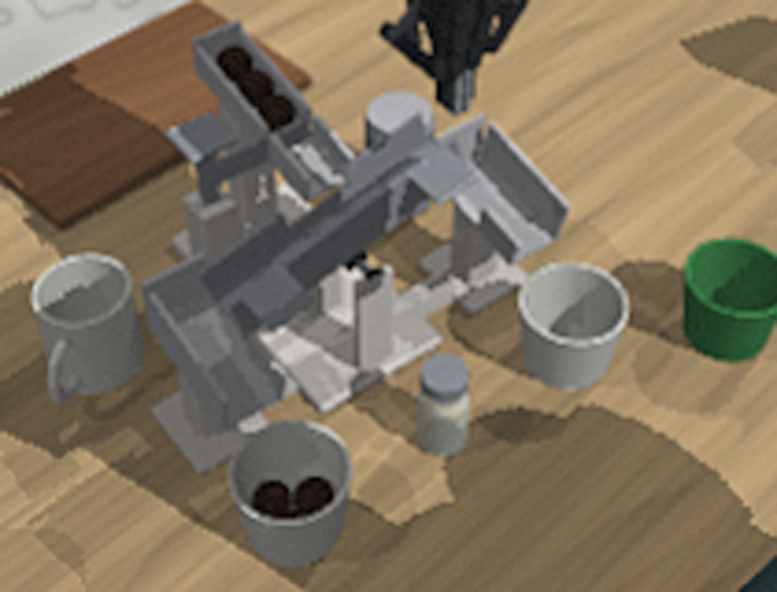

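View pics/scene_1.png

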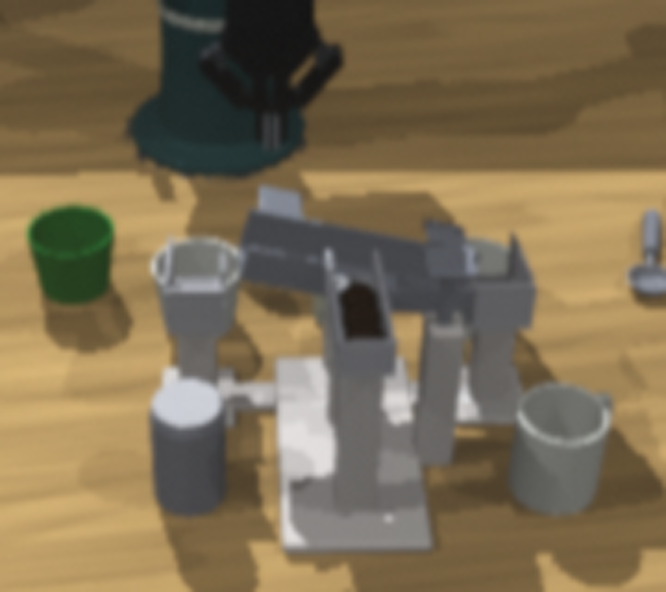

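Call:
servo_tool([
  [255, [-0.001, 0, 0.014], 0],
  [255, [0, 0, 0.014], 0],
  [255, [0, 0, 0.014], 0],
  [255, [0, 0, 0.012], 0],
  [255, [0, 0, 0.008], 0],
  [255, [0, 0, 0.006], 0],
  [255, [0, 0, 0.006], 0],
  [255, [0, 0, 0], 0],
])

```text
time: 3.58
tool_pos: [0.4621, -0.0093, 0.2211]
tcp_rot: [-3.124, 0.202, -0.029]
wrist_force: [-0.1, 0.5, -0.0]
width: 0.002
```

```bash
python3 where.py -.047 -.070 .20;python3 look.py 2
```

```text
3.5833 [ 0.4621 -0.0093  0.2211] feeder [-0.0398 -0.0713] delta tool [-0.0076 -0.001   0.021 ] xang-th -0.003483360260025936 z [ 0.0191  0.0093 -0.9998] [-0.0898  0.5024 -0.0404]
```

View pics/side_2.png

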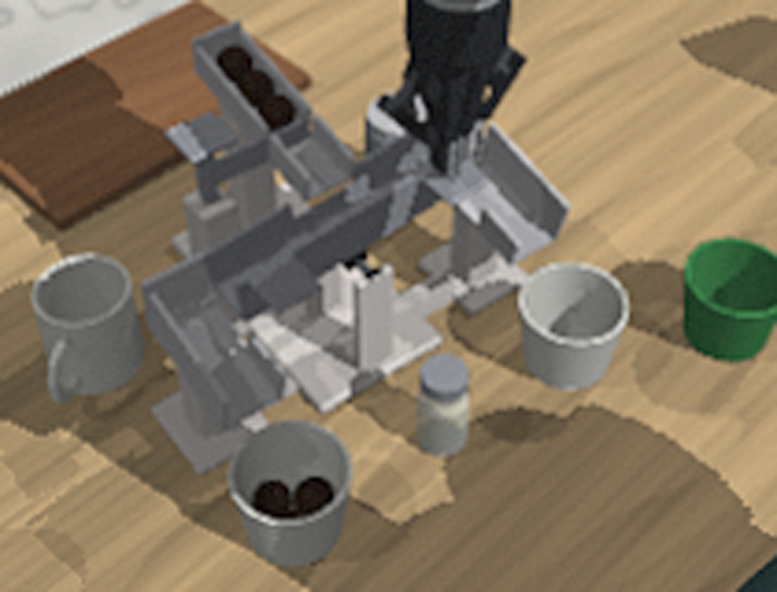

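View pics/scene_2.png

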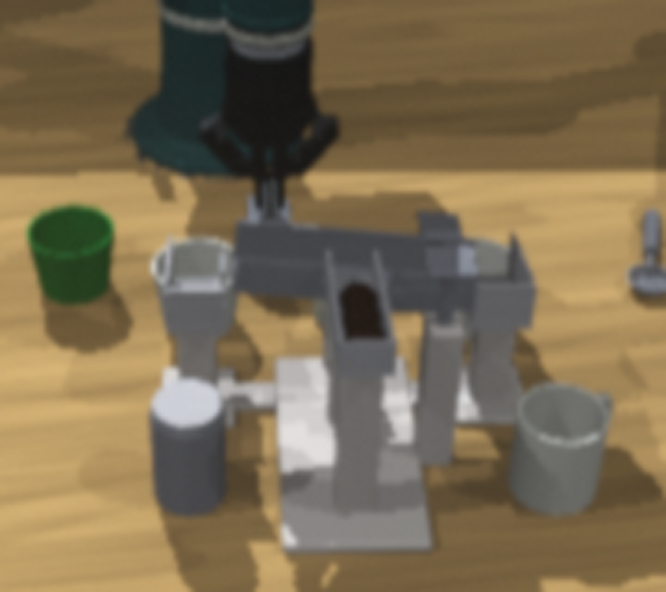

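Call:
servo_tool([
  [255, [-0.005, 0.002, -0.001], 0],
  [255, [-0.003, 0.002, 0.007], 0],
  [255, [-0.001, 0.002, 0.008], 0],
  [255, [-0.001, 0.002, 0.008], 0],
  [255, [-0.001, 0, 0.008], 0],
  [255, [0, 0, 0.006], 0],
  [255, [0, 0, 0], 0],
  [255, [0, 0, 0], 0],
])

```text
time: 4.35
tool_pos: [0.4546, -0.0166, 0.1935]
tcp_rot: [-3.124, 0.202, -0.048]
wrist_force: [-0.3, 0.2, -1.1]
width: 0.001
```

```bash
python3 where.py -.047 -.085 .30;python3 look.py 3
```

```text
4.35 [ 0.4546 -0.0166  0.1935] feeder [-0.0463 -0.0795] delta tool [ 0.0026  0.0042 -0.1065] xang-th -0.003695440774088121 z [ 0.0314  0.0085 -0.9995] [-0.311   0.1589 -1.1316]
```

View pics/side_3.png

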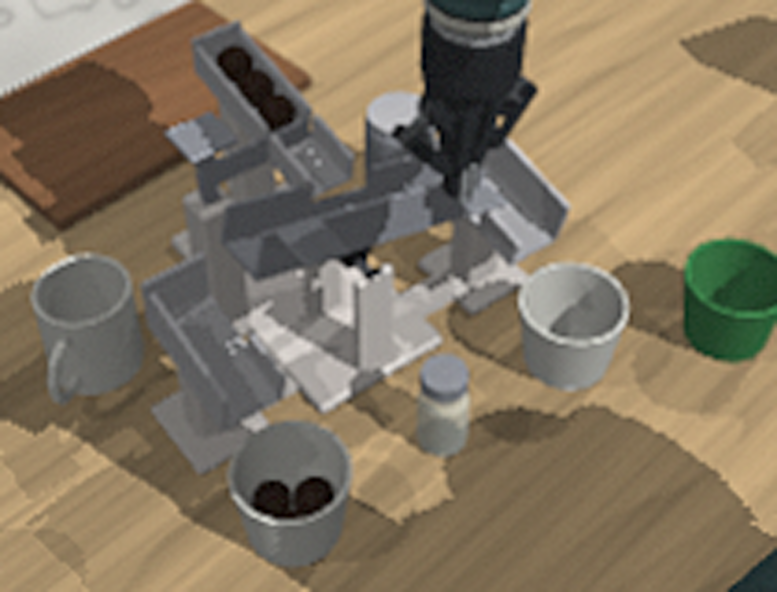

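View pics/scene_3.png

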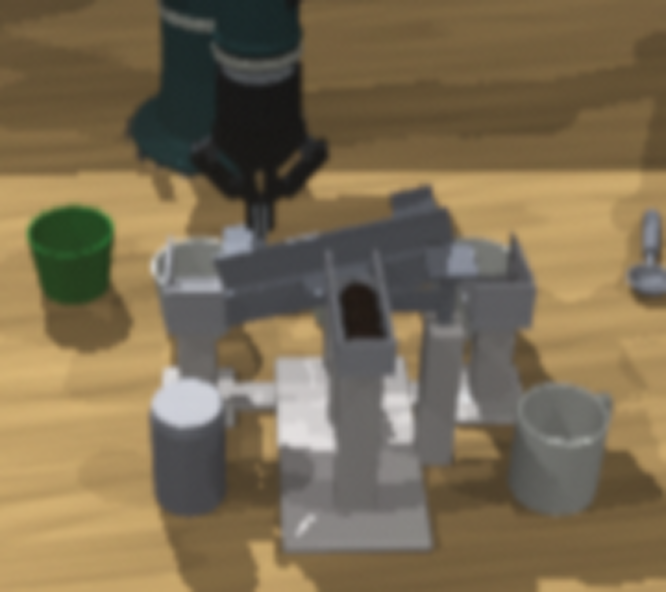

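Call:
servo_tool([
  [255, [0, 0, -0.015], 0],
  [255, [0, 0, -0.02], 0],
  [255, [0, 0, -0.03], 0],
  [255, [0, 0, -0.03], 0],
  [255, [0, 0, -0.03], 0],
  [255, [0, 0, -0.02], 0],
  [255, [0, 0, 0], 0],
  [255, [0, 0, 0], 0],
])

```text
time: 5.12
tool_pos: [0.4448, -0.0166, 0.3304]
tcp_rot: [-3.122, 0.202, -0.013]
wrist_force: [-0.0, 0.6, -0.0]
width: 0.0
```

```bash
python3 where.py .079 .078 .32;python3 look.py 4; python3 -c "
from workcell import bot
print(bot.read_state()['q'])"
```

```text
5.1167 [ 0.4448 -0.0166  0.3304] feeder [-0.0561 -0.0808] delta tool [ 0.1344 -0.1591  0.0136] xang-th -0.0036694949080319506 z [ 0.0094  0.0125 -0.9999] [-0.0202  0.601  -0.0079]
[-0.10312092 -0.22846107  1.97147266  0.01360808  1.39226127  1.59448752]
```

View pics/side_4.png

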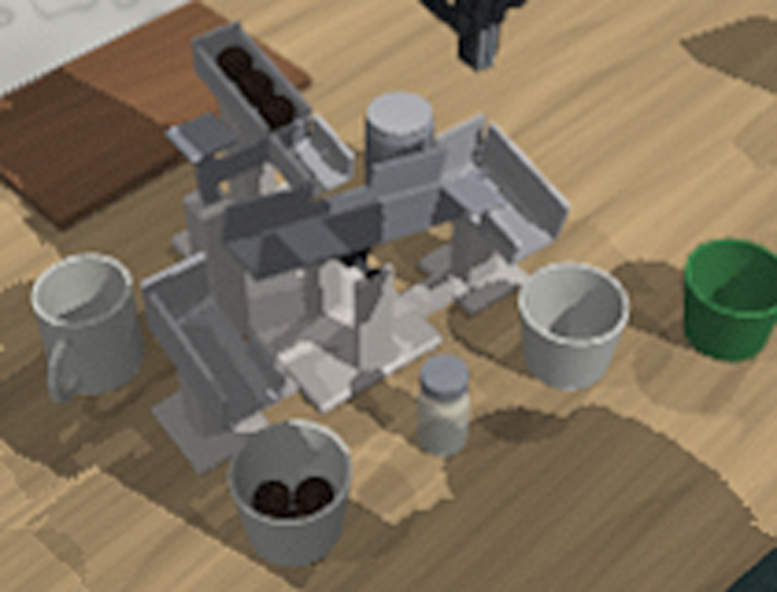

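View pics/scene_4.png

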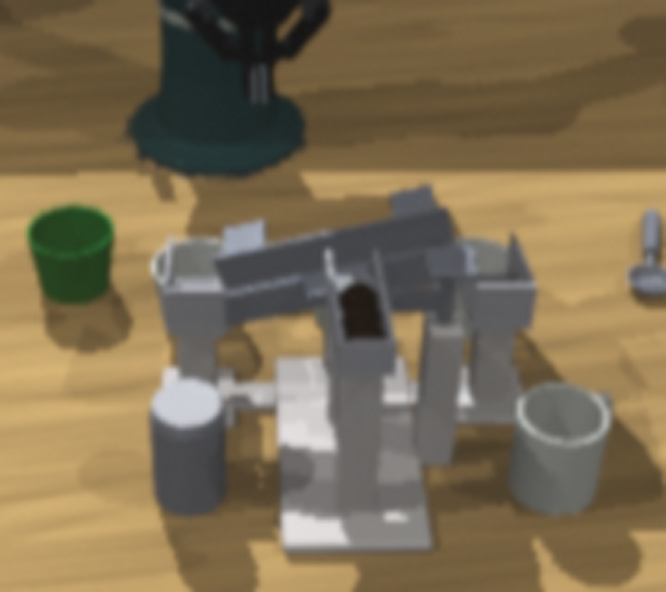

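Call:
servo_tool([
  [255, [0.017, -0.02, 0], 0],
  [255, [0.017, -0.02, 0], 0],
  [255, [0.017, -0.02, 0], 0],
  [255, [0.017, -0.02, 0], 0],
  [255, [0.017, -0.02, 0], 0],
  [255, [0.017, -0.02, 0], 0],
  [255, [0.016, -0.02, 0], 0],
  [255, [0.016, -0.019, 0], 0],
])

```text
time: 5.88
tool_pos: [0.5936, 0.1261, 0.3094]
tcp_rot: [-3.127, 0.212, 0.036]
wrist_force: [0.1, -0.4, -0.7]
width: 0.003
```

Call:
servo_tool([
  [255, [0, 0, 0], -0.12],
  [255, [0, 0, 0], -0.12],
  [255, [0, 0, 0], -0.12],
  [255, [0, 0, 0], -0.12],
  [255, [0, 0, 0], -0.12],
  [255, [0, 0, 0], -0.12],
  [255, [0, 0, 0], -0.12],
  [255, [0, 0, 0], -0.12],
])

```text
time: 6.55
tool_pos: [0.5879, 0.1304, 0.2813]
tcp_rot: [-2.827, -1.302, 0.082]
wrist_force: [0.1, -0.3, -0.1]
width: -0.002
```

Call:
servo_tool([
  [255, [0, 0, 0], -0.12],
  [255, [0, 0, 0], -0.12],
  [255, [0, 0, 0], -0.12],
  [255, [0, 0, 0], -0.12],
  [255, [0, 0, 0], -0.12],
  [255, [0, 0, 0], -0.01],
  [255, [0, 0, 0], 0],
  [255, [0, 0, 0], 0],
])

```text
time: 7.22
tool_pos: [0.5779, 0.1291, 0.2582]
tcp_rot: [-2.255, -2.093, 0.108]
wrist_force: [0.6, -0.0, -0.4]
width: -0.001
```

```bash
python3 where.py .079 .078 .29;python3 look.py 5; python3 -c "
from workcell import bot
import cv2,pickle
c=bot.read_camera('wrist');pickle.dump(c,open('w5.pkl','wb'))
cv2.imwrite('pics/wrist5.png',c['pixels'][:,:,::-1])"
```

```text
7.2167 [0.5779 0.1291 0.2582] feeder [0.0577 0.0805] delta tool [-0.0038  0.0181 -0.0336] xang-th 1.6220982997621438 z [-0.0939 -0.0016 -0.9956] [ 0.5546 -0.0456 -0.4152]
```

View pics/side_5.png

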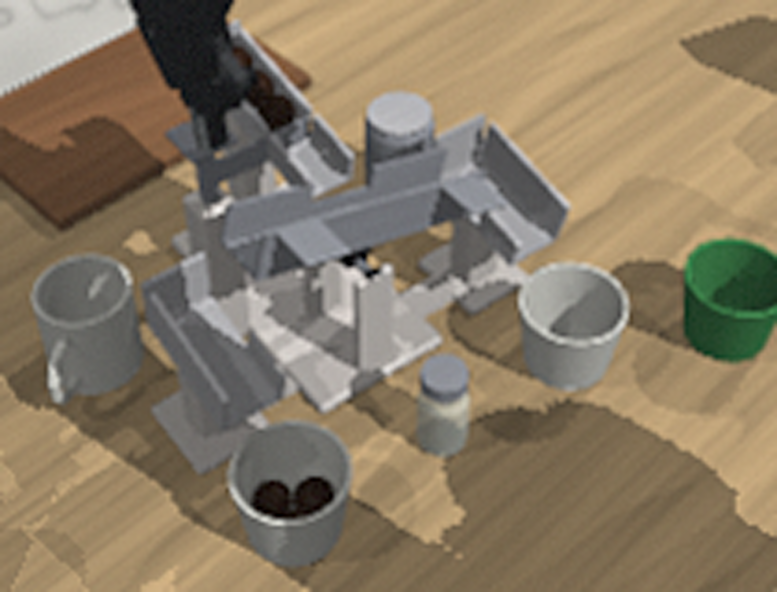

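View pics/scene_5.png

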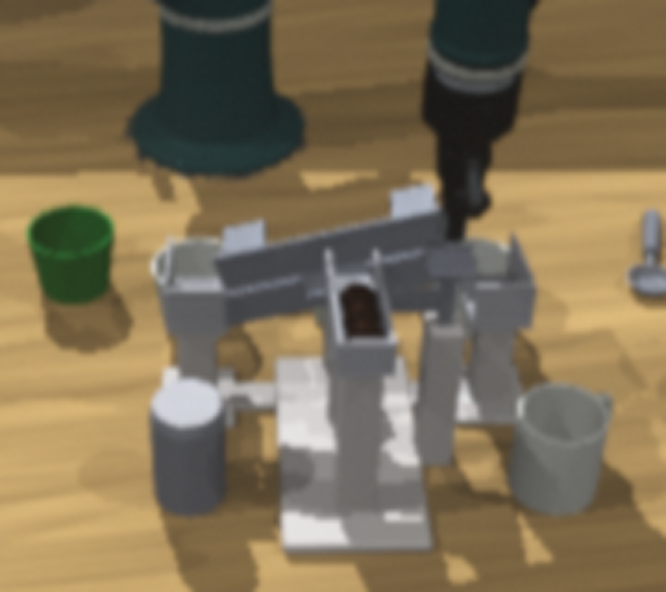

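View pics/wrist5.png

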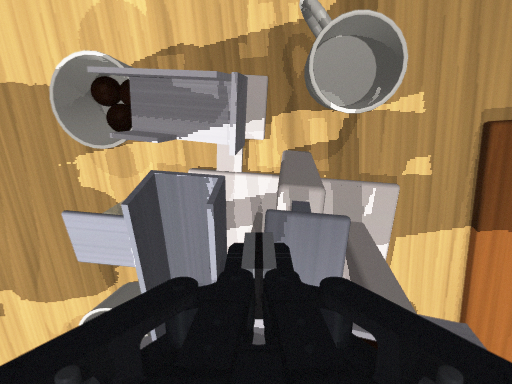

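Call:
servo_tool([
  [255, [0, 0, -0.015], 0],
  [255, [0, 0, -0.015], 0],
  [255, [0, 0, -0.015], 0],
  [255, [0, 0, -0.015], 0],
  [255, [0, 0, -0.01], 0],
  [255, [0, 0, 0], 0],
  [255, [0, 0, 0], 0],
  [255, [0, 0, 0], 0],
])

```text
time: 8.03
tool_pos: [0.5851, 0.1293, 0.3316]
tcp_rot: [-2.263, -2.087, 0.105]
wrist_force: [-0.1, -0.3, -0.2]
width: -0.001
```

```bash
python3 where.py .079 .078 .29
```

```text
8.0333 [0.5851 0.1293 0.3316] feeder [0.0648 0.0816] delta tool [-0.0038  0.0177  0.0402] xang-th 1.615832709156415 z [-0.0917 -0.0012 -0.9958] [-0.1201 -0.338  -0.2277]
```

Call:
servo_tool([
  [255, [0, 0.005, 0], 0],
  [255, [0, 0.005, 0], 0],
  [255, [0, 0.005, 0], 0],
  [255, [0, 0, 0], 0],
  [255, [0, 0, 0], 0],
  [255, [0, 0, 0], 0],
  [255, [0, 0, 0], 0],
  [255, [0, 0, 0], 0],
])

```text
time: 8.7
tool_pos: [0.6, 0.1275, 0.3245]
tcp_rot: [-2.26, -2.083, 0.116]
wrist_force: [1.1, -0.1, 0.5]
width: 0.002
```

```bash
python3 where.py .079 .078 .29
```

```text
8.7 [0.6    0.1275 0.3245] feeder [0.0799 0.0817] delta tool [-0.0032  0.0024  0.0345] xang-th 1.6151256251261454 z [-0.0999 -0.0025 -0.995 ] [ 1.0903 -0.1429  0.5308]
```

Call:
servo_tool([
  [255, [-0.003, 0.001, 0.012], 0],
  [255, [0, 0.001, 0.012], 0],
  [255, [0, 0.001, 0.012], 0],
  [255, [0, 0.001, 0.012], 0],
  [255, [0, 0.001, 0.008], 0],
  [255, [0, 0, 0], 0],
  [255, [0, 0, 0], 0],
  [255, [0, 0, 0], 0],
])

```text
time: 9.37
tool_pos: [0.5968, 0.1233, 0.2594]
tcp_rot: [-2.258, -2.081, 0.122]
wrist_force: [0.2, 1.1, -0.1]
width: 0.001
```

```bash
python3 where.py .079 .078 .29;python3 look.py 6; python3 -c "
from workcell import bot
import cv2,pickle
c=bot.read_camera('wrist')
cv2.imwrite('pics/wrist6.png',c['pixels'][:,:,::-1])"
```

```text
9.3667 [0.5968 0.1233 0.2594] feeder [0.0773 0.0771] delta tool [ 0.0005 -0.0014 -0.0306] xang-th 1.6152317240456266 z [-0.1046 -0.0033 -0.9945] [ 0.2471  1.123  -0.1388]
```

View pics/side_6.png

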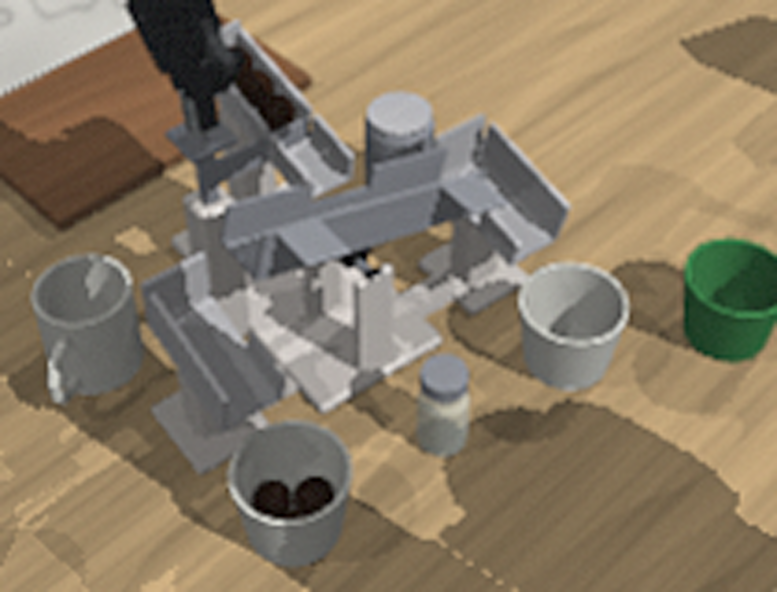

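View pics/scene_6.png

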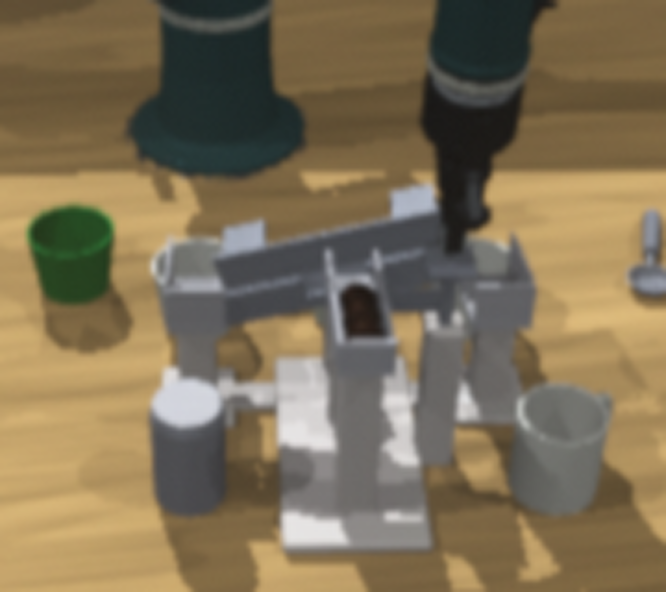

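View pics/wrist6.png

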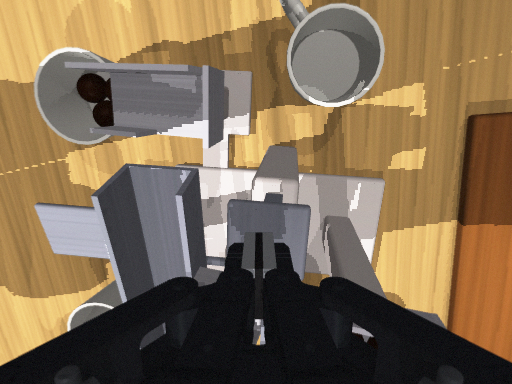

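Call:
servo_tool([
  [255, [0, 0.001, 0.006], 0],
  [255, [0, 0, 0.006], 0],
  [255, [0, 0.001, 0.006], 0],
  [255, [0, 0, 0.006], 0],
  [255, [0, 0, 0.005], 0],
  [255, [0, 0, 0.003], 0],
  [255, [0, 0, 0.002], 0],
  [255, [0, 0, 0.002], 0],
])

```text
time: 10.18
tool_pos: [0.5996, 0.1236, 0.2311]
tcp_rot: [-2.265, -2.087, 0.104]
wrist_force: [-4.5, -0.2, 13.7]
width: 0.002
```

```bash
python3 where.py .079 .078 .29;python3 look.py 7
```

```text
10.1833 [0.5996 0.1236 0.2311] feeder [0.08   0.0777] delta tool [-0.0002 -0.0063 -0.0586] xang-th 1.6152699296320012 z [-0.09   -0.0014 -0.9959] [-4.5326 -0.1661 13.7467]
```

View pics/side_7.png

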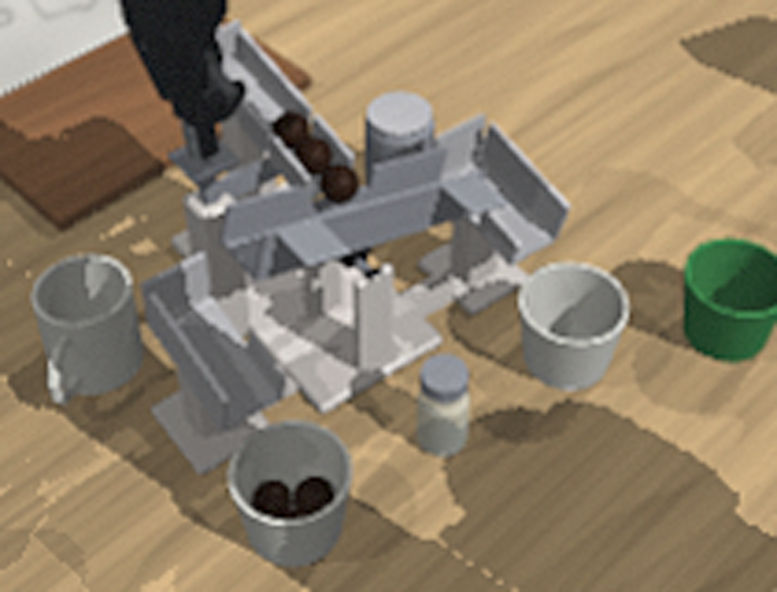

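Call:
servo_tool([
  [255, [0, 0, 0.001], 0],
  [255, [0, 0, 0.001], 0],
  [255, [0, 0, 0.001], 0],
  [255, [0, 0, 0.001], 0],
  [255, [0, 0, 0.001], 0],
  [255, [0, 0, 0.001], 0],
  [255, [0, 0, 0.001], 0],
  [255, [0, 0, 0.001], 0],
])

```text
time: 10.95
tool_pos: [0.5993, 0.1235, 0.2313]
tcp_rot: [-2.267, -2.09, 0.097]
wrist_force: [-1.7, -0.7, 6.8]
width: 0.001
```

Call:
servo_tool([
  [255, [0, 0, 0.001], 0],
  [255, [0, 0, 0.001], 0],
  [255, [0, 0, 0.001], 0],
  [255, [0, 0, 0.001], 0],
  [255, [0, 0, 0.001], 0],
  [255, [0, 0, 0.001], 0],
  [255, [0, 0, 0.001], 0],
  [255, [0, 0, 0.001], 0],
])

```text
time: 11.62
tool_pos: [0.5992, 0.1235, 0.2313]
tcp_rot: [-2.269, -2.092, 0.091]
wrist_force: [-2.1, -1.0, 6.3]
width: -0.0
```

Call:
servo_tool([
  [255, [0, 0, 0.001], 0],
  [255, [0, 0, 0.001], 0],
  [255, [0, 0, 0.001], 0],
  [255, [0, 0, 0.001], 0],
  [255, [0, 0, 0.001], 0],
  [255, [0, 0, 0.001], 0],
  [255, [0, 0, 0.001], 0],
  [255, [0, 0, 0.001], 0],
])

```text
time: 12.28
tool_pos: [0.5991, 0.1235, 0.2312]
tcp_rot: [-2.271, -2.094, 0.085]
wrist_force: [-1.7, 0.6, 6.3]
width: 0.0
```

```bash
python3 where.py .079 .078 .29;python3 look.py 8
```

```text
12.2833 [0.5991 0.1235 0.2312] feeder [0.0795 0.0776] delta tool [ 0.0001 -0.0049 -0.0586] xang-th 1.6155162802070273 z [-0.0748  0.0004 -0.9972] [-1.727   0.5928  6.2711]
```

View pics/side_8.png

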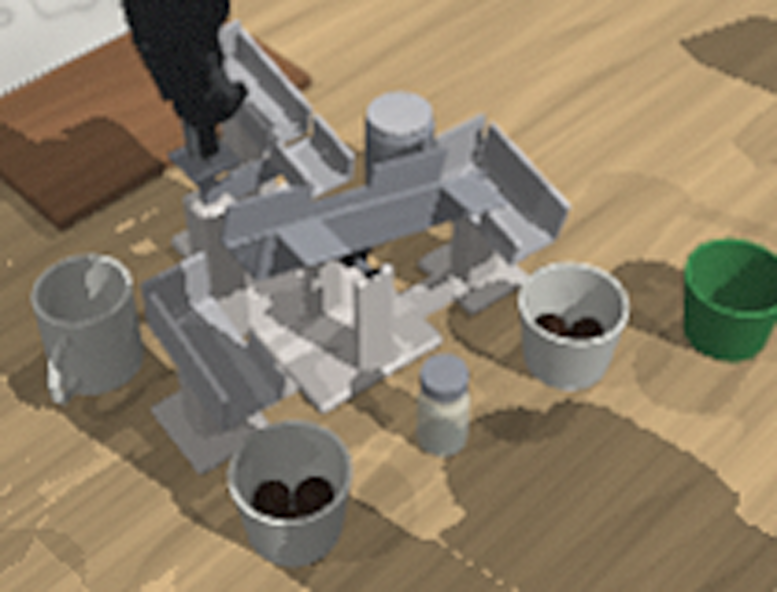

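View pics/scene_8.png

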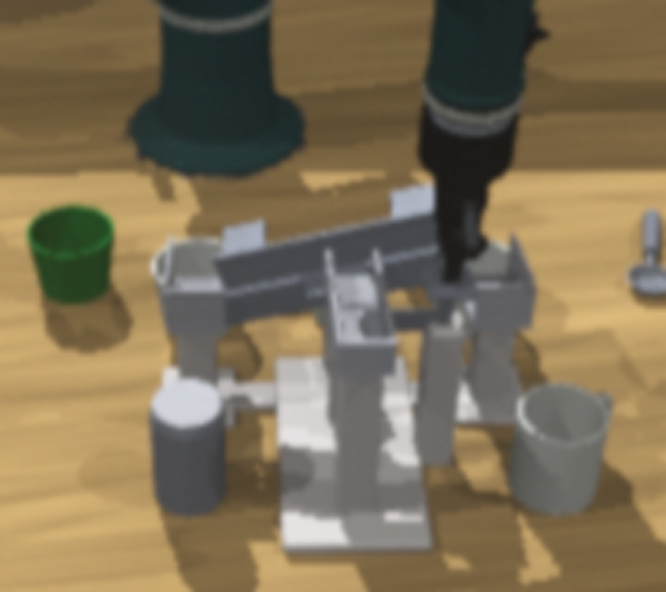

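Call:
servo_tool([
  [255, [0, -0.001, -0.006], 0],
  [255, [0, 0, -0.006], 0],
  [255, [0, -0.001, -0.008], 0],
  [255, [0, -0.001, -0.01], 0],
  [255, [0, -0.001, -0.015], 0],
  [255, [0, 0, -0.02], 0],
  [255, [0, 0, -0.025], 0],
  [255, [0, 0, -0.025], 0],
])

```text
time: 13.05
tool_pos: [0.5994, 0.1234, 0.3438]
tcp_rot: [-2.264, -2.088, 0.105]
wrist_force: [0.5, 0.5, 0.4]
width: 0.0
```

Call:
servo_tool([
  [255, [0, 0, -0.03], 0],
  [255, [0, 0, -0.03], 0],
  [255, [0, 0, -0.03], 0],
  [255, [0, -0.03, -0.02], 0],
  [255, [0, -0.03, -0.01], 0],
  [255, [-0.02, -0.02, -0.01], 0],
  [255, [-0.03, 0, -0.01], 0],
  [255, [0, 0, 0], 0],
])

```text
time: 13.72
tool_pos: [0.5251, 0.0809, 0.5036]
tcp_rot: [-2.26, -2.091, 0.105]
wrist_force: [-0.1, 0.7, 1.1]
width: -0.0
```

```bash
python3 where.py .079 .078 .29;python3 look.py 9; python3 -c "
from workcell import bot
import cv2,pickle
c=bot.read_camera('wrist')
cv2.imwrite('pics/wrist9.png',c['pixels'][:,:,::-1])"
```

```text
13.7167 [0.5251 0.0809 0.5036] feeder [0.0114 0.026 ] delta tool [0.0504 0.0891 0.2059] xang-th 1.6193263042464512 z [-0.0913 -0.0013 -0.9958] [-0.118   0.6509  1.146 ]
```

View pics/side_9.png

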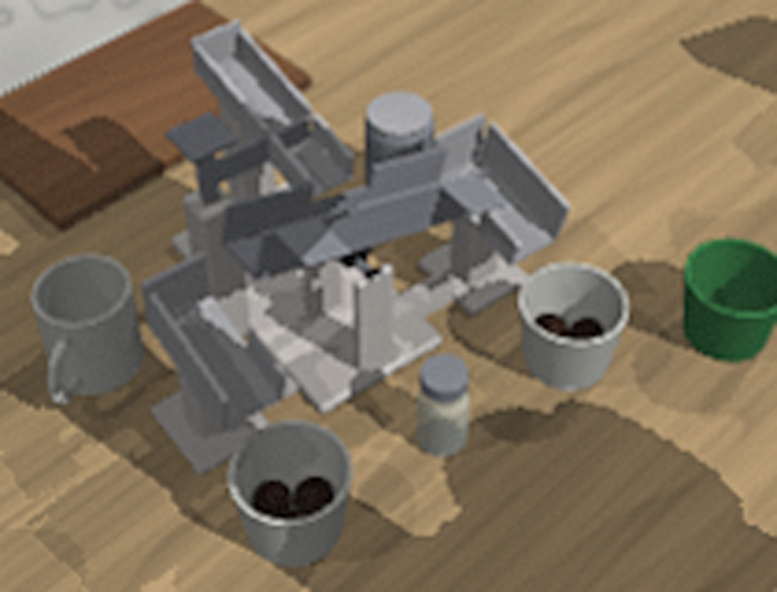

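View pics/wrist9.png

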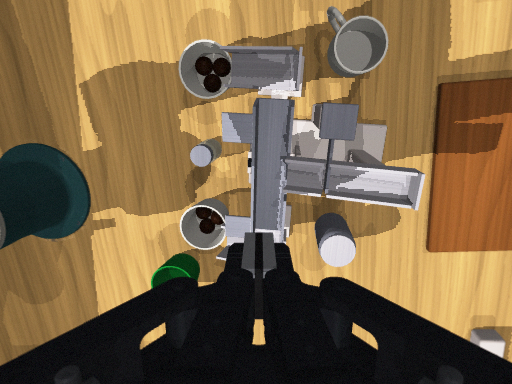

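The wrist view shows three balls in the left cup (about 212,70) and three in the right cup (about 208,219). The chute and trough are empty, the plate is up (335,120), and the arm is clear of everything. I'm handing it in.

```bash
python3 -c "
from workcell import bot
print(bot.read_state()['joint_vel']); print(bot.finish_job())"
```

```text
[ 0.01059555  0.02847578  0.01628136  0.00096475 -0.00704578  0.00102566]
the job is handed in; nothing more can be done
None
```

The job is done and handed in at about 14 s of the 48 s allowed. `finish_job` gives no verdict, so the result below is from my own checks.

**What I did:** With the fingers shut, I pushed the raised right tab down until the seesaw rocked over to the right, with the balls still held by the gate. I then pressed the release plate to its stop (about 6 N while holding) and held it for about 2 s. After that I let the plate spring up and lifted the arm clear.

**Last checks:**
- **Balls:** The wrist picture shows three in the right cup and three still in the left. The feed chute and seesaw trough are empty. The side picture shows only two balls in each cup, because the third is hidden from that angle.
- **Seesaw and plate:** The seesaw rests tilted to the right and the plate is back up. I judged both from the pictures and did not measure the joints.
- **Everything else:** Both cups, the jar, the mug and the tin look unmoved. I did not check the spoon, canister or filter box in the last pictures.

**One problem on the way:** The arm sank about 50 mm while turning over the plate and the tool tilted about 0.1 rad. The fingertip ended only about 5 mm above plate height, close to its edge. I raised the arm and re-centred before pressing; I saw no sign of contact there.

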